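Dock the calibration-mass tray and complete the set

ROBOT

A 6-joint arm with a two-finger parallel gripper is mounted at the origin on a cart in front of the work surface, level with it; the furniture and walls round the work are solid. World frame = base frame: x ahead of the robot, y to its left, z up, the work surface at z = 0. Lengths are in m, angles in rad, forces in N, time in s.
With the tool pointing down it reaches from about 0.325 to 0.775 m from the base axis. Payload 5.5 kg.
Tool frame: the origin (TCP) lies between the finger pads; the fingertips stand 8 mm ahead of it and the grasp point (between the pads) lies 11 mm behind it (tcp_to_tips is the distance from the TCP to the fingertips, in m); z points along the fingers, y is the line along which they close (so a half turn about z gives the same grasp; the last joint's range is limited). The gripper opens to 88 mm and grips with 3 to 60 N. Pads are 20 mm wide; open, the fingers measure 115 mm over their backs; the gripper's body (75 mm by 178 mm) begins 61 mm behind the grasp point.
Start: joints at [-0.057, 0.091, 1.231, -0, 1.82, -0.057], TCP at [0.6, -0, 0.231] pointing down, gripper open.
Joint ranges: [-2.87, 2.87], [-0.86, 2.18], [0.17, 2.46], [-1.51, 4.65], [0.06, 2.69], [-2.65, 2.65]. Speed limits (rad/s): [2.57, 2.57, 3.01, 3.14, 3.14, 3.14].

INTERFACE

Orientations are given as a unit quaternion [w, x, y, z].
In Python, from bench import * gives the robot as it stands. Calls block until the motion is done:
- move_to(position, orientation): joint-space move of the TCP to a pose.
- move_l(position, speed=0.15, orientation=None): straight line of the TCP; orientation=None keeps the orientation; speed is the mean speed in m/s.
- movej(angles): joint-space move.
- gripper_open() and close(): open the fingers fully, or close them until they stop; the grip force is fixed at half the most.
- hold(seconds).
- inverse_kinematics(position, orientation): joint angles nearest the present ones, or None.
- state(): the state.
- get_image(name): name is "scene" or "side" or "wrist"; returns a dict with "frame" (400x640x3 uint8, blue, green, red), "depth" (400x640 float32, m along the optical axis (not along the pixel's ray), 0 where there is no reading), "camera_matrix" (3x3 intrinsics, pixels), "k1" (the pictures are not rectified: a ray, as slopes to the right and down, at radius r is drawn at 1 + k1 r^2 times it, then the intrinsics apply), "view" (4x4, takes a point from world to camera coordinates). Camera axes: x right, y up, looking along -z (the intrinsics and any distortion apply to the point x, -y, -z); pixel columns grow to the right and rows downward; lengths in m; the calibration is good to about 2 mm. A picture is of the moment at which its call begins.
A pose or a line that the arm cannot do raises IKError and nothing moves.
- job_done(): hands the job in; it is judged then, once.
The state is a dict: "time": time; "joint_pos": joint angles; "dq": joint speeds; "joint_torque": joint torques, N m; "ee_pos": TCP position; "ee_rot": TCP orientation; "ft_force": force on the tool from outside, world axes, zero at the start; "moment": the same for the moment, N m; "finger_gap": finger opening in m; "finger_force": force on a finger pad.
Only numpy, scipy, OpenCV 4.12 (cv2) and the standard library are available. Lean on these libraries where they do the work, as an engineer would, in place of code of your own. Each camera call takes 0.05 s, during which the arm holds its last target. There are 200 camera calls.

TASK

Hook your fingertips behind the far lip of the calibration-mass tray and draw it gently towards you, in between the rails of its docking nest, against the sprung stop until the spring catch has snapped in behind it. Then stand the largest mass, which is out on the bench, upright at the bottom of its empty well; set it down, do not drop it in. Do not ram the nest, tip the masses already in the tray or disturb the other things on the bench.

Things in the scene. Friction and masses are not known exactly. Their poses are not given: they have to be found in the camera images.
- tray: Loose folded-steel tray, 0.65 kg with its two masses. Body 110 mm (x) by 170 mm (y), 34 mm high; a lip 3 mm thick sticks out 4 mm all round its top edge (118 x 178 mm over the lip). Origin: centre of its underside; x points to its far side, away from the robot and the nest, y left. A grey insert fills it to 21 mm above the underside, with a row of three round wells along y, 15 mm deep.
- far_lip (a point): Middle of the outer edge of the tray's far lip, 34 mm above the bench; 59 mm from the tray's origin along its x. The lip is straight; the bench behind it is free for fingertips (two, spread apart along it, keep the tray square).
- nest: Aluminium docking nest fixed to the bench, open at its far end (+x), where the tray goes in; no floor, the tray slides on the bench. Origin: on the bench; the docked tray's origin is at x +2 mm at the slide's middle setting (see stop). x points out of the mouth, y left. Rails 18 mm high, lined with smooth plastic, inner faces at y +88 and -88 mm: 3 mm play on each side of the tray's body.
- stop (a point): Where the faces of the stop's two sprung buffers are at the middle setting: x -50.5 mm in the nest. Stop and catch sit on one slide, clamped by the last user anywhere from 15 mm nearer to 15 mm farther than this, not measured: home must be felt or watched for. The buffers yield from 1 N; the catch drops in at 2.5 mm and about 3.5 N; at 4 mm, 5 N, the tray hits a rigid crossbar 25 mm high.
- mouth (a point): Middle of the mouth, on the bench, 80 mm from the nest's origin in +x. The rails end here in flared lead-ins (left at x 80 mm, right, on the slide, at x 93 mm) that take a tray up to about 8 mm off to one side. Draw the tray in along the nest's -x, square to it; pressing on the nest with over 10 N is never needed.
- catch (a joint): Spring bolt at the right (-y) of the mouth, in m: 0 = fully in (nose 10 mm into the channel), 0.012 = fully out. The tray's right wall pushes its bevelled nose (x 57 to 82 mm in the nest at middle setting) out 4 to 11 mm against 1.5 to 2.5 N; it springs back to 0 behind the far wall when the tray is home, and locks it. The bevel takes 1 to 3 N, the tray's sliding friction 2 to 6 N more.
- mass_large: The largest calibration mass, plain steel, 0.5 kg, loose on the bench to the left: a cylinder 38 mm wide up to 45 mm from its foot, with a knob above it, 66 mm tall overall. Origin: centre of its foot. Grip the cylinder about 40 mm above the foot.
- well_large (a point): Centre of the floor of the empty 44 mm well for the largest mass, 6 mm above the tray's underside; a properly seated mass has its origin at this height.
- mass_mid: Steel calibration mass, 29 mm wide, 52 mm tall, standing in the tray's middle well. Origin: centre of its foot.
- well_mid (a point): Centre of the floor of the middle (33 mm) well.
- mass_small: Brass calibration mass, 23 mm wide, 44 mm tall, standing in the tray's smallest well, at its right. Origin: centre of its foot.
- well_small (a point): Centre of the floor of the smallest (27 mm) well.
- beaker: Bystander: clear glass beaker, 73 mm across, 97 mm tall. Origin: centre of its underside.
- timer: Bystander: white digital timer lying flat, 66 x 66 x 19 mm. Origin: centre of its underside.
- pliers: Bystander: blue-handled wire cutters lying flat, 167 x 61 x 13 mm. Origin: centre of its underside.
- cup: Bystander: terracotta-pink mug, 94 mm tall, 84 mm across plus its handle. Origin: centre of its underside.
Things that resemble listed ones, but are neither listed nor needed, are in the scene too. Leave any orange look-alike of the mass_mid alone.

How it is judged:
On the way, in this order (a step that is already met when the one before it is completed fails the run):
1. a fingertip is hooked behind the far lip and pushes on the tray (contact force between the fingers and tray above 0.5 N and x of the grasp point in the frame of tray above 0.058 m), for 0.2 s.
2. the tray is home between the rails and the catch has sprung in behind it (value of joint catch below 0.002 m and x of tray in the frame of nest between -0.0185 and 0.0185 m and y of tray in the frame of nest between -0.006 and 0.006 m and angle between the x axis of tray and the x axis of nest, either way round below 0.05 rad and angle between tray's own z axis and vertical below 0.03 rad), for 0.3 s.
At the end, for the whole second after the job is handed in: Tray locked in the nest: catch within 2 mm of fully in, tray within 18.5 mm of the nest's origin along the rails and 6 mm across, within 0.05 rad of square. All three masses upright on the floors of their wells (6 mm of centre, 2.5 mm of floor, 0.1 rad), everything released and at rest (all of step 2 and horizontal distance between mass_large and well_large below 0.006 m and z of each of mass_large, mass_mid, mass_small in the frame of tray below 0.0085 m and angle between each of mass_large, mass_mid, mass_small's own z axis and vertical below 0.1 rad and horizontal distance between mass_mid and well_mid below 0.006 m and horizontal distance between mass_small and well_small below 0.006 m and linear speed of each of tray, mass_large below 0.01 m/s); the robot touches nothing.
It fails at once if the tray presses on the nest (rails, stop and catch) with more than 13 N (contact force between tray and nest above 13 N).
It fails at once if the largest mass is dropped (falls free from more than about 6 mm) (linear speed of mass_large above 0.35 m/s and contact force between the fingers and mass_large below 0.2 N).
It fails at once if a mass in the tray tips over (angle between any of mass_mid, mass_small's own z axis and vertical above 0.4 rad).
It fails at once if the largest mass is knocked over (angle between mass_large's own z axis and vertical above 0.7 rad).
It fails at once if a bystander is shifted by more than 30 mm (distance of any of beaker, timer, pliers, cup from where it was at the start of the episode above 0.03 m).
It also fails if it takes over 72 s, if anything falls off the work surface, if the arm or the gripper's body presses on something with over 40 N, if the wrist force passes 120 N, or if a joint passes its speed limit or range.

## Working session

There is one attempt and no reset: what is moved stays moved. The work goes in short steps, each a Python script; the robot and the scene stay as the last script left them, time stands still between calls to the robot, and variables do not carry over. Pictures are saved under pics/ and viewed, at most 10 in all, crops included, and the job is handed in when it is done.

```bash
ls; mkdir -p pics
cat > h.py <<'E'
from bench import *
import numpy as np, cv2
def ray(im,u,v):
    K=im["camera_matrix"];k1=im["k1"]
    d=np.array([(u-K[0,2])/K[0,0],(v-K[1,2])/K[1,1]]);s=d.copy()
    for _ in range(20): s=d/(1+k1*(s@s))
    return s
def w(im,u,v,depth=None,z=None):
    s=ray(im,u,v);V=np.linalg.inv(im["view"]);c=V[:3,3];r=V[:3,:3]@np.array([s[0],-s[1],-1])
    if z is not None: depth=(z-c[2])/r[2]
    if depth is None: depth=im["depth"][int(round(v)),int(round(u))]
    return c+r*depth
def cloud(im):
    D=im["depth"];vv,uu=np.nonzero(D>0);K=im["camera_matrix"]
    d=np.stack([(uu-K[0,2])/K[0,0],(vv-K[1,2])/K[1,1]],1);s=d.copy()
    for _ in range(20): s=d/(1+im["k1"]*(s**2).sum(1,keepdims=True))
    V=np.linalg.inv(im["view"]);P=np.c_[s[:,0],-s[:,1],-np.ones(len(s))]*D[vv,uu][:,None]
    return P@V[:3,:3].T+V[:3,3],uu,vv
def topview(P,col,x0,x1,y0,y1,res):
    # x up in the image, y left ; colour by point colour
    H=int((x1-x0)/res);W=int((y1-y0)/res);o=np.zeros((H,W,3),np.uint8)
    r=((x1-P[:,0])/res).astype(int);c=((y1-P[:,1])/res).astype(int)
    m=(r>=0)&(r<H)&(c>=0)&(c<W);i=np.argsort(P[m,2]);o[r[m][i],c[m][i]]=col[m][i];return o
E
python3 - <<'E'
from h import *
for n in ["scene","side","wrist"]:
    im=get_image(n);np.savez("pics/%s0.npz"%n,**im);cv2.imwrite("pics/%s0.png"%n,im["frame"])
    V=np.linalg.inv(im["view"]);print(n,V[:3,3].round(3),(-V[:3,2]).round(3),im["k1"],im["camera_matrix"][0,0])
s=state();print(s["time"],s["ee_rot"],s["ft_force"])
a=[cv2.imread("pics/%s0.png"%n) for n in ["scene","side"]]
E
```

```text
pics
scene [-0.101 -0.752  0.797] [ 0.552  0.527 -0.647] -0.0700189339675652 479.2198551399095
side [0.18  0.685 0.763] [ 0.32  -0.719 -0.617] -0.022194323948627144 449.1159179222016
wrist [0.601 0.074 0.384] [-0.001 -0.276 -0.961] -0.047323630335647786 276.8325025138959
0.15 [-5.46623415e-04  7.07095352e-01  7.07117823e-01 -4.98147425e-04] [ 1.47514443 -0.73794999  0.33660979]
```

View pics/scene0.png

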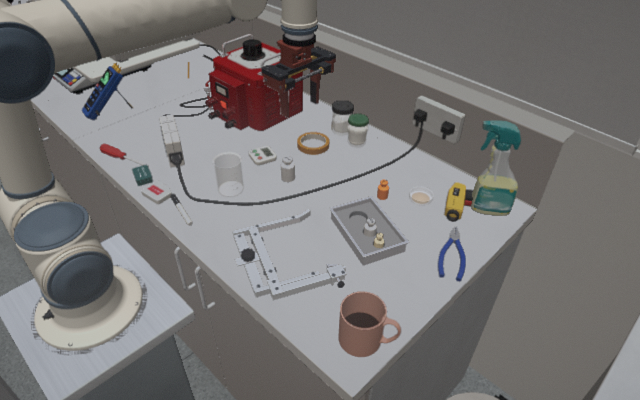

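View pics/side0.png

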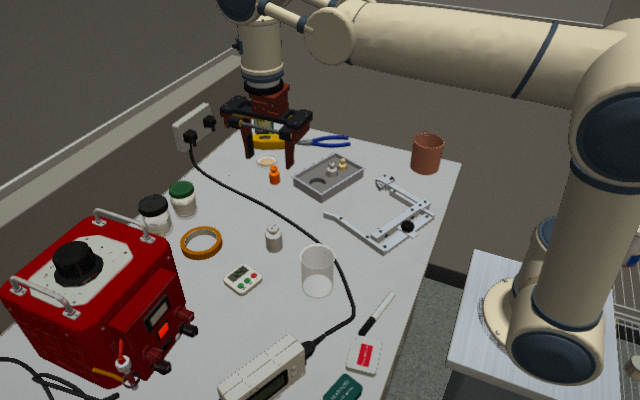

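View pics/wrist0.png

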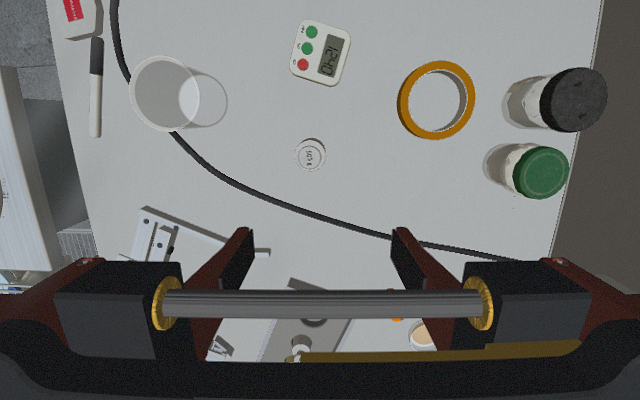

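The pictures show the tray at scene (368,229), the nest at (290,252), the large mass at (287,169) and wrist (310,155). The orange look-alike is at scene (383,189), beyond the tray's far left corner. Next I'll merge the two depth clouds into a top view.

Run:
```python
from h import *
Ps=[];Cs=[]
for n in ["scene","side"]:
    im=dict(np.load("pics/%s0.npz"%n));P,u,v=cloud(im);C=im["frame"][v,u]
    m=(P[:,0]>.25)&(P[:,0]<.9)&(P[:,1]>-.5)&(P[:,1]<.25)&(P[:,2]<.15)&(P[:,2]>-.02);Ps.append(P[m]);Cs.append(C[m])
    b=P[m];print(n,"bench z",np.median(b[abs(b[:,2])<.01,2]).round(4))
P=np.vstack(Ps);C=np.vstack(Cs)
# color by height
h=np.clip(P[:,2]/.06,0,1)*255
col=cv2.applyColorMap(h.astype(np.uint8)[:,None],cv2.COLORMAP_JET)[:,0]
col[P[:,2]<.006]=C[P[:,2]<.006]//2
o=topview(P,col,.3,.85,-.45,.2,.0022)
o2=cv2.dilate(o,np.ones((2,2)));s=2.6
o2=cv2.resize(o2,None,fx=s,fy=s,interpolation=cv2.INTER_NEAREST)
k=2.6/.0022
for x in np.arange(.3,.85,.05): cv2.putText(o2,"%.2f"%x,(0,int((.85-x)*k)),0,.35,(255,255,255));cv2.line(o2,(0,int((.85-x)*k)),(768,int((.85-x)*k)),(90,90,90),1)
for y in np.arange(-.45,.2,.05): cv2.putText(o2,"%.2f"%y,(int((.2-y)*k),590),0,.35,(255,255,255));cv2.line(o2,(int((.2-y)*k),0),(int((.2-y)*k),600),(90,90,90),1)
cv2.imwrite("pics/top.png",cv2.resize(o2,(768,600)) if o2.shape[0]>600 else o2);print(o2.shape)
# enlarged crop of scene
im=cv2.imread("pics/scene0.png")[180:305,225:420];cv2.imwrite("pics/crop1.png",cv2.resize(im,None,fx=4,fy=4,interpolation=cv2.INTER_CUBIC))
```

```text
scene bench z 0.0017
side bench z 0.0016
(650, 767, 3)
```

View pics/top.png

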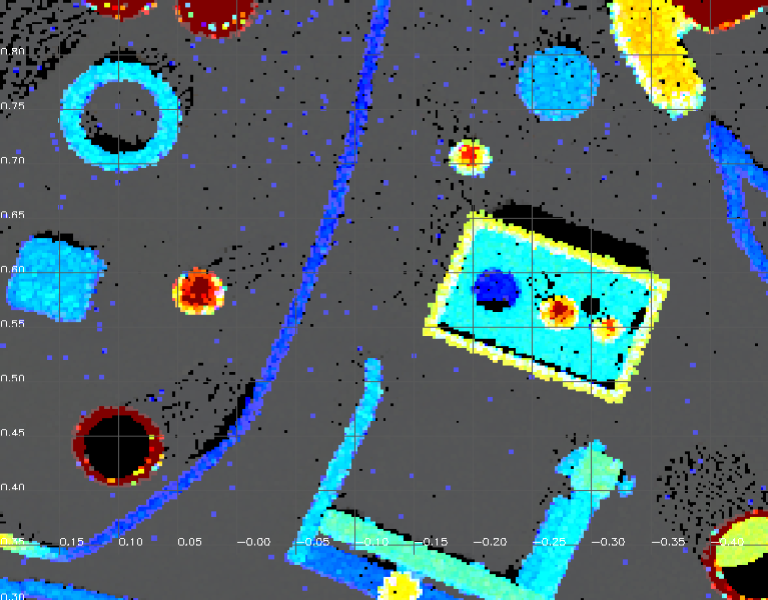

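View pics/crop1.png

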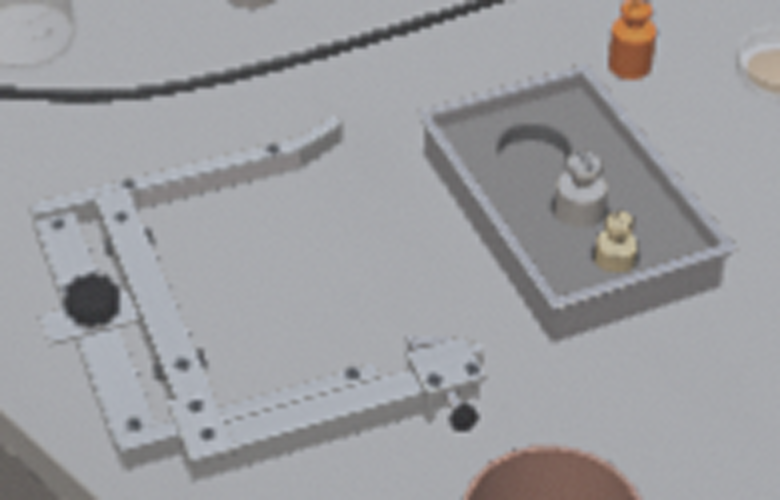

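The top view shows the tray centred near (0.57,-0.25) and the nest opening near (0.45,-0.18). Both are turned by about -20°. I'll fit them numerically.

```bash
cat > fit.py <<'E'
from h import *
def tray(P,c0=(.575,-.245),R=.13):
    m=(P[:,2]>.031)&(P[:,2]<.039)&(np.hypot(P[:,0]-c0[0],P[:,1]-c0[1])<R)
    Q=P[m][:,:2]
    from scipy.optimize import least_squares
    # drop mass knobs: keep points near the rectangle outline
    def loc(p): 
        c,s=np.cos(p[2]),np.sin(p[2]);d=Q-p[:2];return d@np.array([[c,-s],[s,c]])
    def f(p):
        l=loc(p);sd=np.maximum(abs(l[:,0])-57,0)*0
        dx=abs(l[:,0])-.0565;dy=abs(l[:,1])-.0865  # centreline of the lip (about 5 mm wide)
        out=np.hypot(np.maximum(dx,0),np.maximum(dy,0))+np.minimum(np.maximum(dx,dy),0)
        return np.maximum(abs(out)-.002,0)*np.sign(out)
    best=None
    for a in np.radians([-10,-20,-30]):
        r=least_squares(f,[*c0,a],loss="soft_l1",f_scale=.001)
        if best is None or r.cost<best.cost: best=r
    return best.x,len(Q),np.sqrt(np.mean(np.minimum(best.fun**2,1e-5)))
E
python3 - <<'E'
from fit import *
Z=.0017
for n in ["scene","side"]:
    im=dict(np.load("pics/%s0.npz"%n));P,u,v=cloud(im);P[:,2]-=Z
    t,k,e=tray(P);print(n,"tray",t.round(4),np.degrees(t[2]).round(2),k,e)
    # nest
    m=(P[:,0]>.26)&(P[:,0]<.53)&(P[:,1]>-.34)&(P[:,1]<-.01)&(P[:,2]>.006)&(P[:,2]<.03)
    t0=t[:2];q=P[m];q=q[np.hypot(q[:,0]-t0[0],q[:,1]-t0[1])>.1]
    # crop out the tray by local coordinates
    c,s=np.cos(t[2]),np.sin(t[2]);l=(q[:,:2]-t0)@np.array([[c,-s],[s,c]]);q=q[l[:,0]<-.065]
    # angle: sharpest y histogram
    best=max(np.arange(-40,-5,.25),key=lambda a:(np.histogram(-q[:,0]*np.sin(np.radians(-0+a))+q[:,1]*np.cos(np.radians(a)),bins=np.arange(-.5,.5,.001))[0].astype(float)**2).sum())
    a=np.radians(best);l=np.c_[q[:,0]*np.cos(a)+q[:,1]*np.sin(a),-q[:,0]*np.sin(a)+q[:,1]*np.cos(a),q[:,2]]
    print(" nest angle",best)
    for nm,mm,ax in [("y z16-21",(l[:,2]>.015)&(l[:,2]<.0215),1),("y z6-14",(l[:,2]<.014),1),("x z22-28",(l[:,2]>.0225)&(l[:,2]<.028),0)]:
        h,b=np.histogram(l[mm,ax],bins=np.arange(-.4,.7,.002));print(" ",nm,[(round(b[i],3),int(h[i])) for i in np.nonzero(h>8)[0]])
    np.save("pics/nest_%s.npy"%n,l)
im=dict(np.load("pics/wrist0.npz"));p=w(im,310,152,z=.066);print("mass wrist",p,w(im,310,152))
for n,r in (("side",(.585,.045)),("scene",(.585,.045))):
    im=dict(np.load("pics/%s0.npz"%n));P,u,v=cloud(im);m=(np.hypot(P[:,0]-r[0],P[:,1]-r[1])<.04)&(P[:,2]>.03);q=P[m];print(n,q.min(0),q.max(0),q[q[:,2]>.05].mean(0))
E
```

```text
scene tray [ 0.5704 -0.2596 -0.3724] -21.34 618 0.0015854921567384163
 nest angle -24.25
  y z16-21 [(np.float64(-0.136), 9), (np.float64(-0.118), 11), (np.float64(-0.116), 30), (np.float64(-0.114), 50), (np.float64(-0.112), 45), (np.float64(-0.11), 41), (np.float64(-0.108), 32), (np.float64(-0.106), 30), (np.float64(-0.104), 40), (np.float64(-0.102), 29), (np.float64(-0.1), 34), (np.float64(-0.098), 23), (np.float64(-0.096), 32), (np.float64(-0.094), 46), (np.float64(-0.092), 46), (np.float64(-0.09), 42), (np.float64(-0.088), 38), (np.float64(-0.086), 23), (np.float64(-0.084), 13), (np.float64(-0.01), 11), (np.float64(-0.008), 15), (np.float64(-0.006), 10), (np.float64(0.09), 35), (np.float64(0.092), 37), (np.float64(0.094), 38), (np.float64(0.096), 43), (np.float64(0.098), 36), (np.float64(0.1), 32), (np.float64(0.102), 11)]
  y z6-14 [(np.float64(-0.136), 10), (np.float64(-0.116), 70), (np.float64(-0.114), 80), (np.float64(-0.112), 11), (np.float64(-0.096), 24), (np.float64(-0.094), 13), (np.float64(-0.074), 10), (np.float64(-0.068), 9), (np.float64(-0.066), 10), (np.float64(-0.06
[... 2508 characters left out ...]
t64(0.18), 11)]
  x z22-28 [(np.float64(0.356), 10), (np.float64(0.36), 12), (np.float64(0.362), 40), (np.float64(0.364), 49), (np.float64(0.366), 34), (np.float64(0.368), 42), (np.float64(0.37), 43), (np.float64(0.372), 45), (np.float64(0.374), 40), (np.float64(0.376), 39), (np.float64(0.378), 37), (np.float64(0.38), 38), (np.float64(0.382), 10), (np.float64(0.486), 9), (np.float64(0.498), 11)]
mass wrist [0.58646614 0.03917531 0.066     ] [0.58649682 0.03925066 0.06668406]
side [0.54646196 0.00755303 0.03014628] [0.62424532 0.07222383 0.5710663 ] [0.58561131 0.03536875 0.4492053 ]
scene [0.554627   0.00797281 0.03002138] [0.6046131  0.04929672 0.483154  ] [0.57159597 0.02236068 0.27934246]
```

Run:
```python
from fit import *
from scipy.optimize import least_squares
ims={n:dict(np.load("pics/%s0.npz"%n)) for n in("scene","side")}
def loc(P,a): return np.c_[P[:,0]*np.cos(a)+P[:,1]*np.sin(a),-P[:,0]*np.sin(a)+P[:,1]*np.cos(a),P[:,2]]
a0=np.radians(-23.75);T=np.array([.5702,-.259])
res={}
for n,side in (("scene",1),("side",-1),("side",1)):
    P,_,_=cloud(ims[n]);P[:,2]-=.0017;l=loc(P,a0)
    if n=="scene": face=l[(l[:,2]>.004)&(l[:,2]<.015)&(abs(l[:,1]-.09)<.012)&(l[:,0]>.395)&(l[:,0]<.475)]
    elif side<0: face=l[(l[:,2]>.004)&(l[:,2]<.014)&(abs(l[:,1]+.09)<.012)&(l[:,0]>.395)&(l[:,0]<.475)]
    else: face=l[(l[:,2]>.0155)&(l[:,2]<.0205)&(abs(l[:,1]-.09)<.02)&(l[:,0]>.36)&(l[:,0]<.46)]
    r=least_squares(lambda p:p[0]+p[1]*(face[:,0]-.44)-face[:,1],[.09*side,0],loss="soft_l1",f_scale=.001)
    print(n,side,len(face),"y at .44:",r.x[0].round(4),"angle",np.degrees(a0+np.arctan(r.x[1])).round(2))
    bar=l[(l[:,2]>.022)&(l[:,2]<.028)&(abs(l[:,1])<.06)&(l[:,0]>.34)&(l[:,0]<.4)]
    fr=[np.percentile(bar[abs(bar[:,1]-y)<.008,0],97) for y in(-.05,-.03,-.01,.01,.03,.05)];print("  bar front",np.round(fr,4))
    left=l[(l[:,2]>.01)&(l[:,2]<.022)&(l[:,1]>.075)&(l[:,1]<.14)];print("  left tip x",np.percentile(left[:,0],99.5).round(4))
    right=l[(l[:,2]>.01)&(l[:,2]<.03)&(l[:,1]<-.08)&(l[:,1]>-.14)&(l[:,0]<.56)];print("  right end x",np.percentile(right[:,0],99).round(4))
print("tray in nest-rot",loc(np.array([[*T,0]]),a0))
```

```text
scene 1 117 y at .44: 0.0884 angle -23.79
  bar front [0.3826 0.3826 0.3822 0.3821 0.3828 0.382 ]
  left tip x 1.0152
  right end x 0.5205
side -1 72 y at .44: -0.089 angle -23.63
  bar front [0.3816 0.3825 0.3819 0.3821 0.3811 0.3825]
  left tip x 1.0132
  right end x 0.5209
side 1 139 y at .44: 0.0941 angle -21.49
  bar front [0.3816 0.3825 0.3819 0.3821 0.3811 0.3825]
  left tip x 1.0132
  right end x 0.5209
tray in nest-rot [[ 0.626222   -0.00741951  0.        ]]
```

```bash
cat >> h.py <<'E'
from scipy.spatial.transform import Rotation as Ro
A=np.radians(-23.7);CA,SA=np.cos(A),np.sin(A);YC=-.0003
N2W=lambda x,y,z:[x*CA-y*SA,x*SA+y*CA,z]
def quat(yaw):  # yaw of tool y axis
    q=(Ro.from_euler("z",yaw)*Ro.from_quat([.70710678,.70710678,0,0])).as_quat();return [q[3],q[0],q[1],q[2]]
QN=quat(A+np.pi/2)
def fx(): f=state()["ft_force"];return np.array([f[0]*CA+f[1]*SA,-f[0]*SA+f[1]*CA,f[2]])
def fn(k=5):
    s=[]
    for _ in range(k): s.append(fx());hold(.02)
    return np.mean(s,0)
def look(c0,R=.13):
    from fit import tray
    o=[]
    for n in("scene","side"):
        im=get_image(n);P,_,_=cloud(im);P[:,2]-=.0017;t,k,e=tray(P,c0,R);o.append(t)
    t=np.mean(o,0);print("tray x' %.4f y' %.4f yaw %.2f deg"%(t[0]*CA+t[1]*SA,-t[0]*SA+t[1]*CA-YC,np.degrees(t[2]-A)),np.ptp(o,0).round(4));return t
E
python3 - <<'E'
from h import *
move_to(N2W(.705,-.005,.12),QN)
move_l(N2W(.705,-.005,.022),.12)
b=fn(10);np.save("bias.npy",b);print("bias",b,state()["time"])
x=.705
while x>.675:
    x-=.0015;move_l(N2W(x,-.005,.022),.03);f=fx()-b
    if f[0]>1.2: break
print(x,f,fn()-b,state()["time"])
im=get_image("wrist");cv2.imwrite("pics/wr1.png",im["frame"])
E
```

```text
bias [0.34780558 0.0214641  0.53034393] 2.6833
0.6975000000000002 [ 2.18768651  0.24108695 -2.06866314] [ 1.86659785 -0.15625491 -1.7000551 ] 4.0167
```

Run:
```python
from h import *
b=np.load("bias.npy");hold(.25);print(fn()-b)
N=6
for i in range(1,N+1):
    move_l(N2W(.6975-.045*i/N,-.005+.0075*i/N,.022),.04);print((fx()-b).round(2),end=" ")
c=N2W(.587,-.004,0);t=look(c[:2]);print(state()["time"],state()["ee_pos"],N2W(.6525,.0025,.022))
im=get_image("wrist");cv2.imwrite("pics/wr2.png",im["frame"])
```

```text
[ 2.73712071 -0.32265804 -1.58537843]
[-1.15 -0.32 -0.32] [-0.83  0.62 -0.38] [-0.61 -0.26 -0.3 ] [-0.15 -0.51 -0.47] [-0.73  0.82 -0.67] [-0.03  0.07 -0.47] tray x' 0.5825 y' 0.0023 yaw 0.18 deg [0.     0.0016 0.0062]
6.55 [ 0.59817247 -0.25976966  0.02198065] [np.float64(0.5984747115957035), np.float64(-0.2599817677846651), 0.022]
```

View pics/wr2.png

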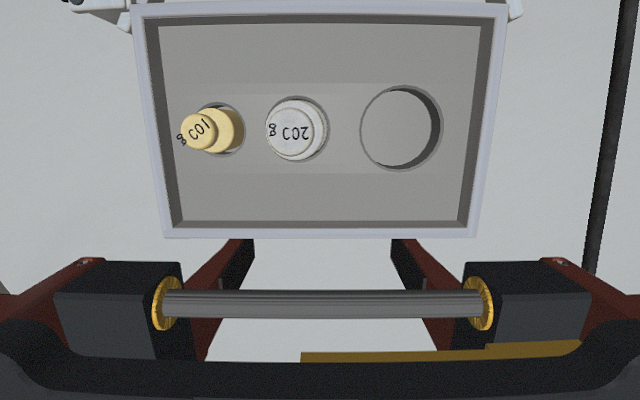

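Run:
```python
from h import *
b=np.load("bias.npy");x=.6525;y=.0025;F=[]
while x>.5235:
    x-=.003;y=max(y-.0003,.0003) if x<.6525 else y
    move_l(N2W(x,y,.022),.025);f=fx()-b;F.append((round(x,4),*f.round(1)))
    if f[0]>8.5 or abs(f[1])>8: print("ABORT");break
for q in F: print(*q,sep=",",end=" | ")
c=N2W(x-.0705,0,0);look(c[:2]);print(state()["time"])
im=get_image("scene");cv2.imwrite("pics/sc2.png",im["frame"])
```

```text
0.6495,0.9,-0.4,-1.2 | 0.6465,1.4,0.5,-1.5 | 0.6435,1.4,0.7,-0.6 | 0.6405,1.2,1.1,-1.3 | 0.6375,1.0,1.4,-1.3 | 0.6345,2.1,1.1,-1.0 | 0.6315,3.5,1.8,-1.9 | 0.6285,2.2,2.2,-1.1 | 0.6255,2.8,2.1,-0.5 | 0.6225,3.5,3.0,-0.9 | 0.6195,2.6,3.3,-0.6 | 0.6165,2.2,2.4,0.7 | 0.6135,3.2,2.4,0.5 | 0.6105,2.3,2.4,0.4 | 0.6075,3.2,1.6,0.1 | 0.6045,2.4,2.6,0.5 | 0.6015,3.2,2.3,0.2 | 0.5985,1.8,2.2,1.2 | 0.5955,2.7,2.3,0.9 | 0.5925,3.3,1.9,0.8 | 0.5895,3.0,2.3,1.2 | 0.5865,2.6,2.1,0.8 | 0.5835,2.8,2.3,0.7 | 0.5805,2.7,1.0,0.2 | 0.5775,1.5,1.6,0.4 | 0.5745,2.4,1.6,0.6 | 0.5715,2.7,0.8,0.9 | 0.5685,3.3,2.2,0.1 | 0.5655,2.7,1.5,0.9 | 0.5625,2.4,2.6,0.4 | 0.5595,2.4,2.2,-0.4 | 0.5565,2.3,1.3,0.2 | 0.5535,2.9,1.6,0.2 | 0.5505,1.6,1.1,-0.1 | 0.5475,1.9,1.3,-0.1 | 0.5445,2.3,1.3,-0.3 | 0.5415,2.8,2.3,-0.6 | 0.5385,1.8,1.9,-0.2 | 0.5355,2.4,1.6,-0.2 | 0.5325,1.8,1.7,-0.2 | 0.5295,0.6,1.0,-0.9 | 0.5265,1.7,0.9,-0.1 | 0.5235,1.0,1.8,-0.7 | tray x' 0.4518 y' 0.0011 yaw -0.04 deg [0.     0.0008 0.0046]
18.1667
```

Run:
```python
from h import *
b=np.load("bias.npy");x=.5235;F=[];fr=[get_image("scene")["frame"]]
def d():
    g=get_image("scene")["frame"];v=cv2.absdiff(g,fr[0])[255:305,315:365].astype(int).sum();return int((cv2.absdiff(g,fr[0])[262:300,325:360].max(2)>40).sum())
while x>.500:
    x-=.0015 if x>.5145 else .0005
    move_l(N2W(x,.0003,.022),.02);f=(fn(3)-b);n=d() if x<.514 else 0;print(round(x,4),f.round(1),n)
    if f[0]>7.0 or n>25: break
c=N2W(x-.0705,0,0);look(c[:2]);print(state()["time"])
a=get_image("scene")["frame"];s=np.hstack([cv2.resize(i[190:305,225:360],None,fx=2.9,fy=2.9,interpolation=cv2.INTER_CUBIC) for i in(fr[0],a)]);cv2.imwrite("pics/cmp.png",s)
```

```text
0.522 [ 2.4  1.2 -1.2] 0
0.5205 [ 2.6  2.3 -1.5] 0
0.519 [ 2.9  1.9 -0.8] 0
0.5175 [ 2.7  2.4 -0.8] 0
0.516 [ 3.2  2.4 -1. ] 0
0.5145 [ 3.   1.5 -0.9] 0
0.513 [ 2.7  1.8 -0.1] 14
0.5125 [ 3.4  2.3 -0.5] 14
0.512 [ 4.7  1.7 -1. ] 14
0.5115 [ 4.5  1.8 -1.4] 16
0.511 [ 5.   1.6 -2. ] 17
0.5105 [ 5.6  1.7 -2.2] 18
0.51 [ 6.2  1.6 -2.5] 18
0.5095 [ 5.7  1.5 -2.8] 18
0.509 [ 5.8  1.  -2.9] 65
tray x' 0.4383 y' 0.0013 yaw -0.04 deg [0.0005 0.0016 0.0049]
23.3167
```

View pics/cmp.png

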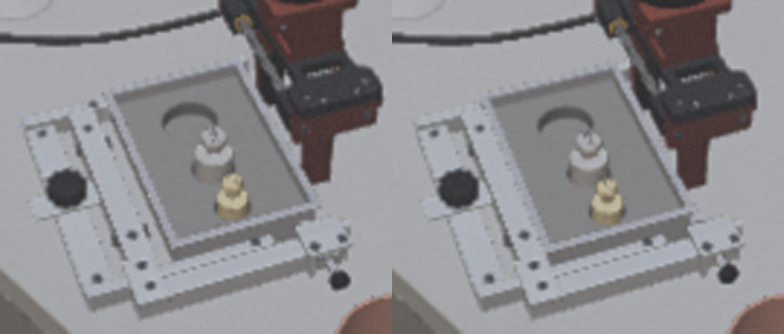

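The catch knob has moved in, from 340,280 to 728,273 in the paired crop, and its block hasn't moved, so the tray is latched. Next I back off, confirm, and look at the well from the wrist camera.

```bash
cat >> h.py <<'E'
PSI=A+np.radians(33);QM=quat(PSI);TX=np.array([-np.sin(PSI),np.cos(PSI),0]);TY=np.array([np.cos(PSI),np.sin(PSI),0])
def rect(im,c,z,half=.05,res=.00025):
    n=int(2*half/res);i=(np.arange(n)-n/2)*res;X,Y=np.meshgrid(c[0]-i,c[1]-i,indexing="ij") # rows: x down, cols: y to the right decreasing
    p=np.c_[X.ravel(),Y.ravel(),np.full(n*n,z),np.ones(n*n)]@im["view"].T
    s=np.c_[p[:,0]/-p[:,2],-p[:,1]/-p[:,2]];s=s*(1+im["k1"]*(s**2).sum(1,keepdims=True));K=im["camera_matrix"]
    return cv2.remap(im["frame"],(s[:,0]*K[0,0]+K[0,2]).reshape(n,n).astype(np.float32),(s[:,1]*K[1,1]+K[1,2]).reshape(n,n).astype(np.float32),cv2.INTER_LINEAR)
def circ(im,c,z,r,half=.05,res=.00025,tag=None):
    g=rect(im,c,z,half,res);h=cv2.HoughCircles(cv2.GaussianBlur(cv2.cvtColor(g,cv2.COLOR_BGR2GRAY),(5,5),1),cv2.HOUGH_GRADIENT,1.5,200,param1=60,param2=15,minRadius=int((r-.0015)/res),maxRadius=int((r+.0015)/res))
    if h is None: print("no circle");return None,g
    u,v,rr=h[0,0];cv2.circle(g,(int(u),int(v)),int(rr),(0,0,255),1);n=g.shape[0]
    p=np.array([c[0]-(v-n/2)*res,c[1]-(u-n/2)*res]);print(tag,p.round(4),(rr*res).round(4));return p,g
E
python3 - <<'E'
from h import *
hold(.3);move_l(N2W(.528,.0003,.022),.06);move_l(N2W(.528,.0003,.14),.2)
wl=np.array(N2W(.4383,.044,0));hov=wl-.04*TX
move_to([hov[0],hov[1],.231],QM);hold(.15)
t=look(N2W(.4385,0,0)[:2])
c,s=np.cos(t[2]),np.sin(t[2]);print("tray",t)
im=get_image("wrist");np.savez("pics/w_well.npz",**im);cv2.imwrite("pics/w_well.png",im["frame"])
p,g=circ(im,wl,.021,.022,tag="well")
i0=dict(np.load("pics/wrist0.npz"));m1,g1=circ(i0,[.5865,.039],.045,.019,tag="mass shoulder");m2,_=circ(i0,[.5865,.039],.066,.0105,tag="knob")
cv2.imwrite("pics/circ.png",np.hstack([g,g1]))
if p is not None: d=p-t[:2];print("well in tray",d@[c,s],d@[-s,c])
sc=get_image("scene")["frame"];cv2.imwrite("pics/sc3.png",sc);print(state()["time"])
E
```

```text
tray x' 0.4376 y' 0.0013 yaw -0.18 deg [0.0002 0.0013 0.0005]
tray [ 0.40106762 -0.17496106 -0.41670031]
well [ 0.4208 -0.1356] 0.0208
mass shoulder [0.5853 0.0341] 0.0174
knob [0.5864 0.0314] 0.0118
well in tray 0.00213163946366347 0.04401845778245292
26.175
```

View pics/circ.png

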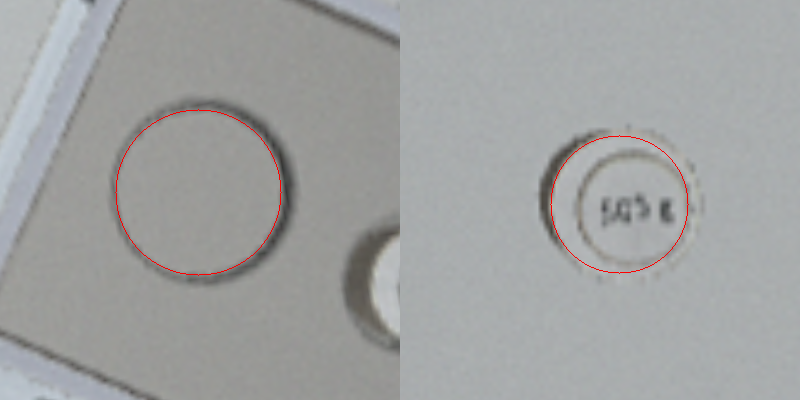

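The well rim spans columns 113–293 and rows 97–284 (centre 202,190), so the well is at about (0.4213,-0.1363). The mass shoulder is centred at about (626,202), which puts the mass near (0.586,0.0325). My first estimate was too rough, so I'll hover at the same relative pose and refine it from depth.

Run:
```python
from h import *
m=np.array([.586,.0325,0]);hov=m-.04*TX
move_to([hov[0],hov[1],.231],QM);hold(.15)
im=get_image("wrist");np.savez("pics/w_mass.npz",**im)
P,u,v=cloud(im);d=np.hypot(P[:,0]-m[0],P[:,1]-m[1])<.035
k=P[d&(P[:,2]>.061)&(P[:,2]<.07)];s=P[d&(P[:,2]>.042)&(P[:,2]<.049)]
print("knob",len(k),k.mean(0).round(4),(k.max(0)+k.min(0))[:2]/2,np.ptp(k,0),"shoulder",len(s),cv2.minEnclosingCircle(s[:,:2].astype(np.float32)),s[:,2].mean())
g=rect(im,[.586,.0325],.045,.035,.000125);cv2.line(g,(280,0),(280,560),(0,0,255),1);cv2.line(g,(0,280),(560,280),(0,0,255),1);cv2.circle(g,(280,280),152,(0,0,255),1);cv2.imwrite("pics/mass.png",g)
# same for the well: depth points of the insert around it / floor
iw=dict(np.load("pics/w_well.npz"));P,u,v=cloud(iw);d=np.hypot(P[:,0]-.4213,P[:,1]+.1363)<.03
f=P[d&(P[:,2]<.013)];print("floor",len(f),cv2.minEnclosingCircle(f[:,:2].astype(np.float32)),np.median(f[:,2]),np.median(P[d&(P[:,2]>.016),2]))
print(state()["time"])
```

```text
knob 427 [0.5856 0.0333 0.0646] [0.5858204 0.0330308] [0.02624682 0.02644713 0.00611448] shoulder 335 ((0.5854955911636353, 0.032845091074705124), 0.019088616594672203) 0.046900005965707744
floor 861 ((0.42186182737350464, -0.1369524896144867), 0.022208938375115395) 0.006371939869692256 0.33647654990150966
27.3167
```

View pics/mass.png

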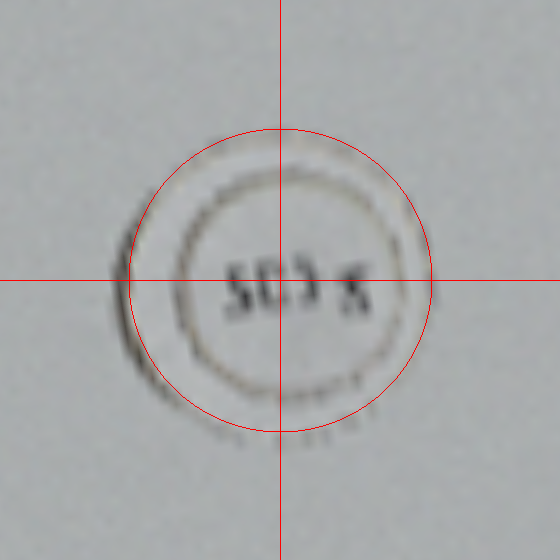

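The crosshair circle fits the mass shoulder to within 1 mm, so I grasp there.

```bash
cat >> h.py <<'E'
def inhand(z0):  # knob offset from TCP in tool x,y using shoulder/knob depth
    im=get_image("wrist");p=np.array(state()["ee_pos"]);P,u,v=cloud(im)
    d=(np.hypot(P[:,0]-p[0],P[:,1]-p[1])<.019)
    k=P[d&(P[:,2]>z0+.059)&(P[:,2]<z0+.071)]
    q=((k.max(0)+k.min(0))/2-p) if len(k) else np.zeros(3);print("knob n",len(k),"tool x %.4f y %.4f"%(q@TX,q@TY),"ptp",np.ptp(k,0).round(4) if len(k) else 0,"ztop",k[:,2].max() if len(k) else 0);return im
E
python3 - <<'E'
from h import *
m=[.5855,.0328]
move_l([*m,.14],.2,QM);move_l([*m,.038],.12);hold(.1);b=fn(4)
inhand(0)
close();hold(.2);s=state();print(s["finger_gap"],s["finger_force"])
move_l([*m,.07],.05);hold(.1);im=inhand(.032);cv2.imwrite("pics/hand.png",im["frame"])
s=state();print(s["finger_gap"],s["finger_force"],fn(4)-b,s["time"])
E
```

```text
knob n 1877 tool x 0.0008 y -0.0011 ptp [0.0262 0.0269 0.0088] ztop 0.06788625776029555
0.03687945987479074 29.993465757288504
knob n 2006 tool x 0.0016 y 0.0004 ptp [0.0376 0.0269 0.012 ] ztop 0.10299307389983417
0.036447315277422565 29.981976414783276 [-0.18171766 -0.30174787 -5.66034214] 31.1667
```

Run:
```python
from h import *
p=np.array([.4216,-.1366])-.0008*TX[:2]
move_l([.5855,.0328,.13],.1);move_l([*p,.13],.12,QM);move_l([*p,.064],.1);hold(.2);b=fn(6);inhand(.026)
z=.064
while z>.0425:
    z-=.0015 if z>.0475 else .0005
    move_l([*p,z],.03);f=(fn(2)-b);print(round(z,4),f.round(1),end=" ")
    if f[2]>2.5 or np.hypot(f[0],f[1])>5: break
s=state();print("\n",s["ee_pos"],s["finger_gap"],s["time"])
im=get_image("wrist");cv2.imwrite("pics/place.png",im["frame"]);inhand(z-.038)
```

```text
knob n 2026 tool x 0.0013 y 0.0004 ptp [0.0376 0.027  0.0118] ztop 0.0968564990497999
0.0625 [ 0.2 -0.1 -0.6] 0.061 [-0.4 -0.3 -0.7] 0.0595 [-0.9  0.3 -0.8] 0.058 [-1.   0.1 -0.5] 0.0565 [-0.1  0.2  0.4] 0.055 [ 0.6  0.2 -0.4] 0.0535 [-0.6 -0.3 -0.7] 0.052 [-0.3  0.2  0.2] 0.0505 [-0.2  0.3 -0.3] 0.049 [-0.2  0.4 -0.4] 0.0475 [ 0.3  0.6 -0. ] 0.047 [ 0.3 -0.2 -0.2] 0.0465 [ 0.1 -0.1  0.2] 0.046 [-0.7  0.5 -0.6] 0.0455 [-0.3 -0.1 -0.1] 0.045 [-0.2  0.4 -0.2] 0.0445 [ 0.2  0.2 -0.4] 0.044 [-0.1  0.3 -0.8] 0.0435 [-2.2 -0.6  4.6] 
 [ 0.42176901 -0.13745287  0.0439267 ] 0.03692397777525425 40.6417
knob n 2034 tool x 0.0013 y 0.0004 ptp [0.0377 0.0267 0.0119] ztop 0.07647377147849718
```

Floor contact came at the expected height with no side contact, so I release and check.

Run:
```python
from h import *
gripper_open();hold(.1);p=state()["ee_pos"];print(state()["ft_force"],state()["finger_gap"])
move_l([p[0],p[1],.15],.1)
h=np.array(p[:2])-.04*TX[:2];move_l([*h,.231],.15);hold(.3)
im=get_image("wrist");P,_,_=cloud(im);d=np.hypot(P[:,0]-.4216,P[:,1]+.1366)<.03
k=P[d&(P[:,2]>.066)&(P[:,2]<.08)];s=P[d&(P[:,2]>.047)&(P[:,2]<.055)]
print("top z",np.percentile(k[:,2],95),"knob",(k.max(0)+k.min(0))/2,"shoulder",cv2.minEnclosingCircle(s[:,:2].astype(np.float32)),s[:,2].mean())
look(N2W(.4385,0,0)[:2])
sc=get_image("scene")["frame"]
cv2.imwrite("pics/final.png",np.hstack([cv2.resize(sc[190:305,225:360],(400,341),interpolation=cv2.INTER_CUBIC),cv2.resize(im["frame"],(400,341))]));print(state()["time"])
```

```text
[-0.03040619 -0.33520638  0.16204769] 0.08791561351225173
top z 0.07207929633727202 knob [ 0.42198517 -0.13725469  0.0699478 ] shoulder ((0.4221729636192322, -0.13716113567352295), 0.0190365519374609) 0.05286790495531343
tray x' 0.4376 y' 0.0008 yaw -0.23 deg [0.0007 0.0006 0.004 ]
44.225
```

View pics/final.png

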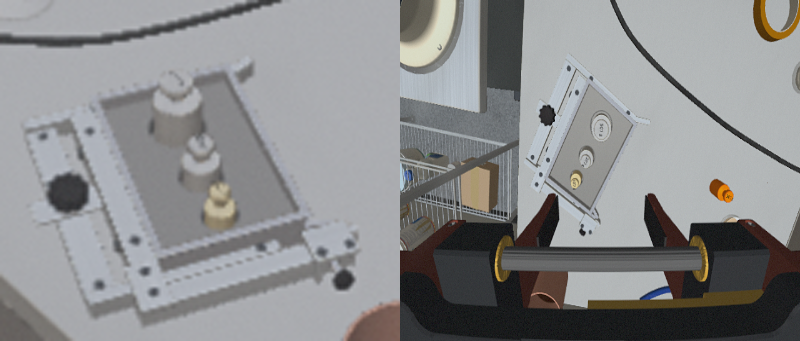

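The mass top is at 72 mm (6 + 66 mm) and upright. The catch knob is at (343,279), which in the unscaled crop is the same place as when it latched, and the tray hasn't moved. Handing in.

```bash
python3 -c "
from bench import *
print(job_done())"
```

```text
the job is handed in; nothing more can be done
None
```

The tray is docked with the catch snapped in behind it, and the largest mass stands upright on the floor of its well. I handed the job in at about 44 s of robot time; the call returned no verdict.

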